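Change the receiver under the filter funnel on an indexing shuttle

TASK

The funnel now drips into the open beaker in the middle nest of the shuttle: bring the other open glass beaker under the funnel and lock the shuttle there. Gently pull the black plunger knob up, turn it clockwise and let it down into its rest notch, let go so that the pin stays up on its own, slide the shuttle across, then turn the knob back and let the pin spring fully home in the hole of the new position. Do not force the knob against its slot or shove the shuttle against the pin; keep all three vessels standing in their nests and leave the loose things on the bench where they are.

Things in the scene. Friction and masses are not known exactly. Their poses are not given: they have to be found in the camera images.
- shuttle_stand: fixed grey base plate, 245 x 240 mm, with two rails. Origin on the bench below the middle of its length; +x away from the robot, y along the rails. In its frame: plunger axis and row of index holes at x -65 mm (plunger at y 0), grip posts at x -60, nests and funnel at x 55, funnel column at x 112, 224 mm high. The plunger's bracket, 46 mm wide, reaches over the shuttle, top at z 56 mm
- shuttle: aluminium plate, 172 x 236 mm, top at z 38 mm, running along the stand's y with about 1.5 N of friction. Three index holes 10 mm wide, 65 mm apart, in its front strip; white block behind with three nests 59 mm wide, 10 mm deep, 65 mm apart: the hole at the pin says which nest is under the funnel. Origin: the stand's, when the middle hole is at the pin
- shuttle_slide (a joint): place of the shuttle along the stand's y in m: 0 in the middle position (at the start, locked), +0.065 when it is shifted to +y (left) so that its right-hand (-y) nest is under the funnel, -0.065 the other way. The stops are beyond, at +-0.076
- post_left (a point): grip point of the left (+y) grip post of the shuttle: an upright black post 16 mm thick (20 mm at its head), standing from z 38 to z 116 mm; the point is on its axis at z 97 mm. It stands 108 mm left of the middle hole, so it stays 43 mm or more clear of the plunger axis
- post_right (a point): the same on the right-hand (-y) post, 108 mm right of the middle hole
- knob: round black ribbed knob, 34 mm thick, 24 mm high (z 100 to 124 mm with the pin home), on an upright axis. It carries a steel guide pin, 4 mm thick, 18 mm out from the axis at z 68, through the sleeve's slot, pointing to the robot when the knob is not turned; a white line on top lies over it. Knob, guide pin and index pin rise together against a spring: 5 N at home, 0.3 N more per mm
- knob_grip (a point): point on the knob's axis 10 mm below the knob's top, where to grip; it rises with the knob
- plunger_lift (a joint): rise of the pin and the knob in m: 0 with the pin fully home in a hole, about 0.005 with the pin's tip resting on the plate between two holes, 0.006 to 0.019 when parked in the rest notch
- knob_turn (a joint): turn of the knob in rad, clockwise from above positive: 0 with the guide pin in the upright slot, 1.2 in the rest notch
- plunger_housing: lock nut and steel sleeve, 30 mm thick, below the knob (origin: bench height, on the axis), with a J slot 5.5 mm wide for the guide pin: upright, then a level leg clockwise, at its end (1.2 rad) a rest notch 2.5 mm deep. Its height is set by screwing: the knob turns only when lifted 15.5 to 17.3 mm, this window give or take 6 mm. The slot ends hard above it and past the notch: not over 15 N
- plunger_pin: steel index pin below the knob, 8 mm thick with a round nose, 5 mm into the plate when home, 1 mm of play all round. It drops into a hole by itself when the shuttle is within about 1.5 mm, else it rides on the plate until the hole comes. Not over 30 N between it and the shuttle
- funnel_tip (a point): lower end of the stem of the clear plastic funnel (80 mm wide at its top, z 188 mm), which is fixed to the stand: 122 mm above the bench, 13 mm above the beakers' rims
- beaker_next: open glass beaker, 55 mm wide, 71 mm high, loose in the left or the right nest: the one to bring under the funnel. Origin at the centre of its underside
- beaker_used: open glass beaker of the same size, loose in the middle nest, under the funnel at the start. Origin at the centre of its underside
- lidded_jar: white sample jar with a screw lid, 54 mm wide, 69 mm high, loose in the other outer nest. Origin at the centre of its underside
- timer: bystander: small white timer, 58 x 62 x 18 mm, loose on the bench right of the stand's front edge. Beyond it, right of the stand (x over 0.47 m, y under -0.08 m), stands a fixed drawer box, 210 mm high with bottle caps on top: go round or over it
- autoclave_tape: bystander: roll of tape, 58 mm wide, 19 mm high, loose on the bench at the front
- bottle_cap_2: bystander: white bottle cap, 52 mm wide, 24 mm high, loose at the front of the bench, right of the tape
Not all that is in view belongs to the job. What is shaped like the beaker_next but purple is not meant.

How it is judged:
By the outcome, as a careful person would: the job done as asked, in the order asked, and still so for the second after the job is handed in, with the robot touching nothing.
It also fails if it takes over 62 s, if anything falls off the work surface, if the arm or the gripper's body presses on something with over 40 N, if the wrist force passes 120 N, or if a joint passes its speed limit or range.

ROBOT

A 6-joint arm with a two-finger parallel gripper is mounted at the origin on a cart in front of the work surface, level with it; the furniture and walls round the work are solid. World frame = base frame: x ahead of the robot, y to its left, z up, the work surface at z = 0. Lengths are in mm, angles in degrees, forces in N, time in s.
With the tool pointing down it reaches from about 300 to 850 mm from the base axis. Payload 4.2 kg.
Tool frame: the origin (TCP) lies midway between the tips of the shut fingers; the grasp point (between the pads) lies 19 mm behind it; z points along the fingers, y is the line along which they close (so a half turn about z gives the same grasp; the last joint's range is limited). The gripper opens to 91 mm and grips with 3 to 60 N. Pads are 32 mm wide; open, the fingers measure 118 mm over their backs; the gripper's body (76 mm by 178 mm) begins 60 mm behind the grasp point.
Start: joints at [-64.286, 18.312, 89.639, -0, 72.044, -1.146], TCP at [259.8, -512.979, 213.976] pointing down, gripper open.
Joint ranges: [-177.97, 177.97], [-48.28, 115.42], [12.27, 149.76], [-77.06, 257.06], [2.81, 150.46], [-146.56, 146.56]. Speed limits (degrees/s): [147.25, 147.25, 180, 180, 180, 180].

INTERFACE

Orientations are given as [roll, pitch, yaw] about the fixed x, y, z axes, in that order (R = Rz(yaw) Ry(pitch) Rx(roll)).
In Python, from workcell import env gives the robot as it stands.
- The arm moves only by the shell command python3 -m jog 'ROWS' [FORCE]. ROWS is a JSON object of lists of equal length, an entry for each row: "jaw": the finger opening in mm, from 0 to 91.2; "slide": the shift along the tool's x, y, z in units of 30 mm (1.0 is 30 mm), a list of three; "spin": the turn about the tool's z in units of 8 degrees (1.0 is 8 degrees). In form: {"jaw": [jaw, ...], "slide": [[dx, dy, dz], ...], "spin": [spin, ...]}. A call has 1 to 10 rows; each row shifts and turns the commanded pose from where the row before left it, along the tool's axes as they then stand; what a row does not reach is not made up. A row lasts 1/10 s, in which the tool goes at most 50 mm and 8.59 degrees, less where a joint would pass 70% of its speed; a pose out of reach is approached as far as the arm can. A call is refused whole if a number of a shift passes 1 or a number of a turn 1, either way. A call with a gripper value outside its range is refused whole. The fingers move at their own pace and stop on an object; FORCE is the grip in N (left out, the last holds). Time passes only in rows, so rows that do not move let the fingers close. It gives the time, the measured TCP pose, the force, the opening and the grip force at its end, in the units of the state.
- env.state(): the state, without advancing time (a new reading comes with each control period).
- env.grab_frame(name): name is "scene" or "top" or "wrist"; returns the picture (384x512x3 uint8, red, green, blue); there is no depth.
- env.camera_model(name): a dict with "fx", "fy", "cx", "cy" (pixels), "camera_from_world" (4x4, takes a point from world to camera coordinates). Camera axes: x right, y up, looking along -z (the intrinsics and any distortion apply to the point x, -y, -z); pixel columns grow to the right and rows downward; lengths in mm; the calibration is good to about 2 mm. A picture is of the moment at which its call begins: read the wrist's pose just before it. camera_model takes no time and is no camera call; for the wrist camera it gives the pose at the moment of the call.
- env.job_done(): hands the job in; it is judged then, once.
The state is a dict: "time_s": time; "qpos": joint angles; "qvel": joint speeds; "effort": joint torques, N m; "ee_pos": TCP position; "ee_rot": TCP orientation; "force": force on the tool from outside, world axes, zero at the start; "torque": the same for the moment, N m; "gripper_width": finger opening in mm; "gripper_force": force on a finger pad.
Only numpy, scipy, OpenCV 4.12 (cv2) and the standard library are available. Lean on these libraries where they do the work, as an engineer would, in place of code of your own. Each camera call takes 0.05 s, during which the arm holds its last target. There are 200 camera calls.

## Working session

There is one attempt and no reset: what is moved stays moved. The work goes in short steps, Python scripts to look and compute and a shell command to move; the robot and the scene stay as the last step left them, time stands still between calls to the robot, and variables do not carry over. Pictures are saved under pics/ and viewed, at most 10 in all, crops included, and the job is handed in when it is done.

```bash
ls; mkdir -p pics
cat > h.py <<'E'
import numpy as np, cv2
from workcell import env
def ray(m,u,v):
    T=np.array(m["camera_from_world"]); R=T[:3,:3]; c=-R.T@T[:3,3]
    d=R.T@np.array([(u-m["cx"])/m["fx"],-(v-m["cy"])/m["fy"],-1.0]); return c,d/np.linalg.norm(d)
def plane(m,u,v,z):
    c,d=ray(m,u,v); return c+d*(z-c[2])/d[2]
def tri(rs):
    A=sum(np.eye(3)-np.outer(d,d) for c,d in rs); b=sum((np.eye(3)-np.outer(d,d))@c for c,d in rs)
    p=np.linalg.solve(A,b); return p,[np.linalg.norm((np.eye(3)-np.outer(d,d))@(p-c)) for c,d in rs]
def proj(m,p):
    q=np.array(m["camera_from_world"])@np.r_[p,1]; return m["cx"]-m["fx"]*q[0]/q[2], m["cy"]+m["fy"]*q[1]/q[2]
def save(im,n): cv2.imwrite("pics/"+n+".png",cv2.cvtColor(im,cv2.COLOR_RGB2BGR))
E
python3 - <<'E'
from h import *
a=env.grab_frame("scene");b=env.grab_frame("top")
np.save("scene.npy",a);np.save("top.npy",b)
save(a,"scene");save(b,"top")
for n in("scene","top"):
    m=env.camera_model(n);print({k:np.round(v,3).tolist() if not isinstance(v,str) else v for k,v in m.items()})
print(env.state())
E
```

```text
pics
{'fx': 413.346, 'fy': 413.346, 'cx': 254.314, 'cy': 196.218, 'camera_from_world': [[-0.443, -0.896, -0.014, 313.658], [0.634, -0.324, 0.702, -412.717], [-0.633, 0.302, 0.712, -565.989], [0.0, 0.0, 0.0, 1.0]]}
{'fx': 406.851, 'fy': 406.851, 'cx': 256.386, 'cy': 198.028, 'camera_from_world': [[0.013, -0.999, -0.036, 71.237], [0.99, 0.008, 0.139, -587.932], [-0.138, -0.038, 0.99, -1084.311], [0.0, 0.0, 0.0, 1.0]]}
{'time_s': 0.1, 'qpos': array([-6.42844079e+01,  1.83476699e+01,  8.96974715e+01, -1.82636432e-03,
        7.20447011e+01, -1.14755207e+00]), 'qvel': array([ 0.01491404, -0.06201696, -0.16358988,  0.03200562, -0.0348817 ,
        0.04184846]), 'effort': array([-1.68959509e-04, -4.13332844e+01, -2.32510453e+01,  7.28204590e-02,
        4.22180048e-02, -4.39132157e-05]), 'ee_pos': array([ 259.60583944, -512.56555575,  213.22062592]), 'ee_rot': array([-1.79910141e+02, -6.31121325e-05,  2.68637085e+01]), 'force': array([ 0.84620954,  0.66842762, -0.7058814 ]), 'torque': array([ 0.03965029, -0.01012153,  0.03998928]), 'gripper_force': 0.0, 'gripper_width': 91.23440586299878}
```

View pics/scene.png

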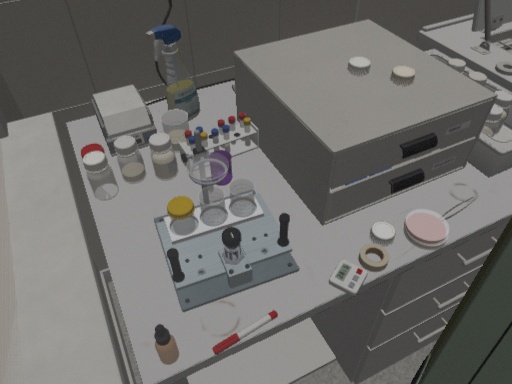

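View pics/top.png

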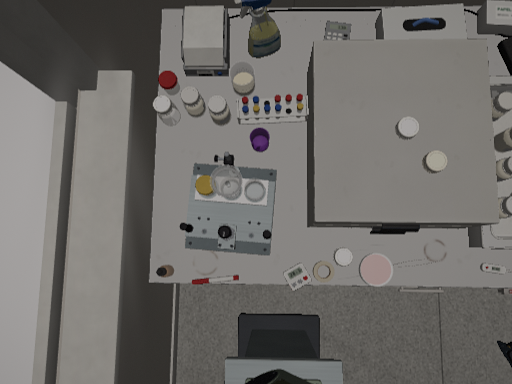

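The scene shows the stand at about (225,240), with the funnel at (210,175). The yellow-lidded jar is in the left nest (182,212), the used beaker in the middle (213,207) and an open beaker in the right nest (242,195). A purple lookalike stands behind at (222,168). Candidates for beaker_next are therefore the clear one at (242,195) and the purple one at (222,168). The clear one fits, because it is open, clear glass and in an outer nest. I'll confirm this in one enlarged crop.

Run:
```python
from h import *
a=np.load("scene.npy");b=np.load("top.npy")
A=cv2.resize(a[150:300,150:300],None,fx=2.66,fy=4*2/3,interpolation=cv2.INTER_CUBIC)
B=cv2.resize(b[150:260,180:290],(399,400),interpolation=cv2.INTER_CUBIC)
A=cv2.resize(A,(400,400));B=cv2.resize(B,(400,400))
save(np.hstack([A,B]),"crop")
```

```text
(no output)
```

View pics/crop.png

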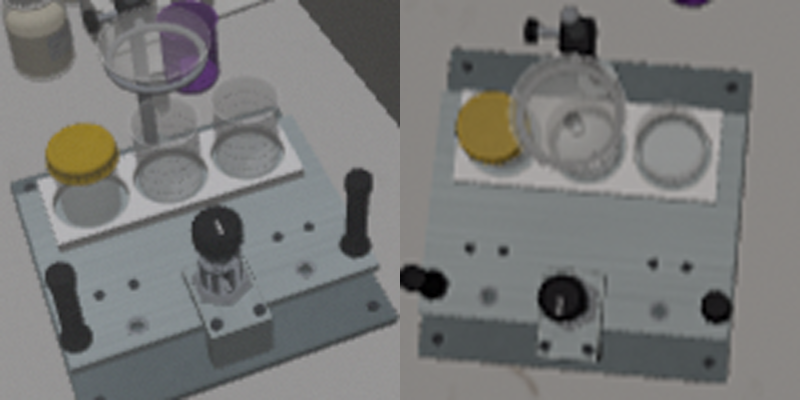

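The crop confirms it: the clear open beaker is in the right nest (crop 245,130 left view; 672,148 right view), and the yellow-lidded jar is in the left nest. The shuttle must therefore go +65 mm to the left. Next I measure the knob and posts.

Run:
```python
from h import *
for n,box in(("scene",(150,180,300,300)),("top",(178,215,285,262))):
    im=np.load(n+".npy");g=im.max(2);x0,y0,x1,y1=box
    for th in(50,70):
        k,l,s,c=cv2.connectedComponentsWithStats((g[y0:y1,x0:x1]<th).astype(np.uint8))
        for i in range(1,k):
            if s[i,4]>12:print(n,th,s[i]+[x0,y0,0,0,0],np.round(c[i]+[x0,y0],1))
mt=env.camera_model("top");ms=env.camera_model("scene")
def q(u,v):return (180+u/3.6364,150+v/3.6364)
def r(u,v):return (150+u/2.6667,150+v/2.6667)
# corners of stand base (screws) top view, base z~? ; plate corners
for nm,p in(("screwFL",(437-400,339)),("screwFR",(709-400,362)),("screwBL",(467-400,66)),("screwBR",(731-400,87))):
    print(nm,np.round(plane(mt,*q(*p),14),1))
for nm,pt,ps in(("knob",(162,298),(217,232)),("knobtop",(162,298),(217,228)),("postR",(716-400,307),(357,182)),("postLtop",(411-400,277),(61,275))):
    p,e=tri([ray(mt,*q(*pt)),ray(ms,*r(*ps))]);print(nm,np.round(p,1),np.round(e,1))
```

```text
scene 50 [278 214  11  32 240] [283.2 229.9]
scene 50 [222 228  18  20 236] [230.7 237.6]
scene 50 [168 256  16  25 191] [175.8 268.4]
scene 70 [278 214  11  32 267] [283.3 229.7]
scene 70 [222 227  19  22 309] [231.1 237.5]
scene 70 [167 249  17  33 305] [175. 265.]
top 50 [180 223  13   9  83] [185.9 226.9]
top 50 [218 226  14  13 128] [224.4 231.5]
top 50 [263 230   8   9  56] [266.5 234.2]
top 70 [180 223  13  10  90] [186.1 227.1]
top 70 [218 225  14  14 144] [224.6 231.6]
top 70 [263 230   9   9  61] [266.6 234.1]
screwFL [461.2 263.3  14. ]
screwFR [446.3  52.8  14. ]
screwBL [676.7 247.1  14. ]
screwBR [661.   37.8  14. ]
knob [487.9 154.5 113.7] [1.2 1.2]
knobtop [487.7 154.2 117.9] [1. 1.]
postR [483.5  46.9 113.7] [0.2 0.2]
postLtop [501.3 261.5 114.4] [2. 2.]
```

```bash
cat >> h.py <<'E'
def R(yaw,): 
    y=np.radians(yaw);return np.array([[np.cos(y),np.sin(y),0],[np.sin(y),-np.cos(y),0],[0,0,-1]])
def go(target,yaw=None):
    s=env.state();d=R(s["ee_rot"][2]).T@(np.array(target)-s["ee_pos"])
    print("t",round(s["time_s"],1),"pos",np.round(s["ee_pos"],1),"rot",np.round(s["ee_rot"],1),"F",np.round(s["force"],1),"units",np.round(d/30,3))
    if yaw is not None: print("spin units",round(((s["ee_rot"][2]-yaw+180)%360-180)/8,2))
E
python3 - <<'E'
from h import *
m=env.camera_model("wrist");T=np.array(m["camera_from_world"]);s=env.state()
Rt=R(s["ee_rot"][2]);c=-T[:3,:3].T@T[:3,3]
print("cam in tool",Rt.T@(c-s["ee_pos"]),"axes in tool\n",np.round(Rt.T@T[:3,:3].T,2),m["fx"],m["cx"],m["cy"])
go([340,-300,330]);go([340,140,330])
E
```

```text
cam in tool [  70.57853884   -0.47784651 -171.09926617] axes in tool
 [[-0.    0.97  0.25]
 [ 1.    0.    0.  ]
 [ 0.    0.25 -0.97]] 314.0996343675423 250.47055360580976 190.8236595664617
t 0.1 pos [ 259.6 -512.6  213.2] rot [-179.9   -0.    26.9] F [ 0.8  0.7 -0.7] units [ 5.592 -5.11  -3.893]
t 0.1 pos [ 259.6 -512.6  213.2] rot [-179.9   -0.    26.9] F [ 0.8  0.7 -0.7] units [ 12.22  -18.194  -3.893]
```

```bash
python3 -m jog '{"jaw":[91,91,91,91,91,91,91,91,91,91],"slide":[[0.65,-0.9,-0.5],[0.65,-0.9,-0.5],[0.65,-0.9,-0.5],[0.65,-0.9,-0.5],[0.65,-0.9,-0.5],[0.65,-0.9,-0.5],[0.65,-0.9,-0.5],[0.65,-0.9,-0.5],[0.65,-0.9,0],[0.65,-0.9,0]],"spin":[0,0,0,0,0,0,0,0,0,0]}'; python3 -m jog '{"jaw":[91,91,91,91,91,91,91,91,91,91],"slide":[[0.6,-0.9,0],[0.6,-0.9,0],[0.6,-0.9,0],[0.6,-0.9,0],[0.6,-0.9,0],[0.6,-0.9,0],[0.6,-0.9,0],[0.6,-0.9,0],[0.5,-0.9,0],[0,0,0]],"spin":[0,0,0,0,0,0,0,0,0,0]}'; python3 -m jog '{"jaw":[91,91,91,91,91,91,91,91,91,91],"slide":[[0,0,0],[0,0,0],[0,0,0],[0,0,0],[0,0,0],[0,0,0],[0,0,0],[0,0,0],[0,0,0],[0,0,0]],"spin":[-1,-1,-1,-1,-1,-1,-1,-1,-1,-1]}';python3 -m jog '{"jaw":[91,91,91,91,91,91,91,91,91,91],"slide":[[0,0,0],[0,0,0],[0,0,0],[0,0,0],[0,0,0],[0,0,0],[0,0,0],[0,0,0],[0,0,0],[0,0,0]],"spin":[-1,-1,-1,-1,-1,-1,-1,-1,-1,-1]}';  python3 - <<'E'
from h import *
go([430,150,260],180)
E
```

```text
time_s: 1.1
ee_pos: [311.7, -182.7, 334.2]
ee_rot: [180.0, -0.0, 26.8]
force: [0.9, 0.9, -0.3]
gripper_width: 91.2
gripper_force: 0.0
time_s: 2.1
ee_pos: [343.6, 107.3, 333.4]
ee_rot: [-179.9, 0.0, 27.1]
force: [0.4, -0.1, -0.1]
gripper_width: 91.0
gripper_force: 0.0
time_s: 3.1
ee_pos: [343.6, 103.8, 333.7]
ee_rot: [-180.0, 0.0, 107.1]
force: [0.1, 0.1, -0.5]
gripper_width: 91.1
gripper_force: 0.0
time_s: 4.1
ee_pos: [343.6, 103.7, 333.7]
ee_rot: [-180.0, -0.0, -172.9]
force: [-0.3, -0.1, 0.2]
gripper_width: 90.5
gripper_force: 0.0
t 4.1 pos [343.6 103.7 333.7] rot [-180.    -0.  -172.9] F [-0.3 -0.1  0.2] units [-3.051  1.171  2.456]
spin units 0.89
```

Run:
```python
from h import *
im=env.grab_frame("wrist");np.save("w1.npy",im);save(im,"w1")
import pickle;pickle.dump(env.camera_model("wrist"),open("w1.pkl","wb"))
m=env.camera_model("wrist");print(proj(m,[488,154.5,114]))
```

```text
(np.float64(273.43889170196024), np.float64(274.29038286454545))
```

View pics/w1.png

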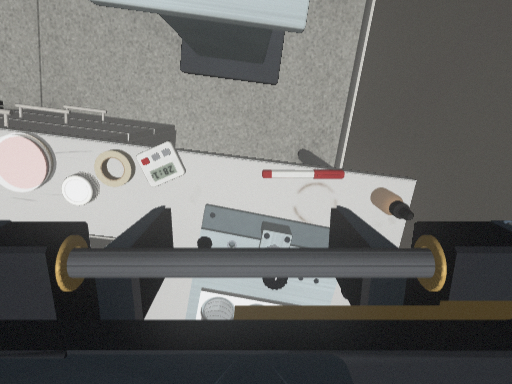

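The wrist view shows the knob at (275,280), half hidden by the gripper bar, with the stand plate around it. Only things on the robot side of the tool are seen clearly, so I'll view with the tool beyond the knob, above the funnel.

Run:
```python
from h import *
go([570,150,270],-173);
```

```text
t 4.2 pos [343.6 103.7 333.7] rot [-180.    -0.  -172.7] F [0.5 0.2 0.6] units [-7.682  0.564  2.123]
spin units 0.04
```

```bash
python3 -m jog '{"jaw":[91,91,91,91,91,91,91,91,91,91],"slide":[[-0.96,0.07,0],[-0.96,0.07,0],[-0.96,0.07,0.3],[-0.96,0.07,0.3],[-0.96,0.07,0.3],[-0.96,0.07,0.3],[-0.96,0.07,0.3],[-0.96,0.07,0.3],[0,0,0.3],[0,0,0]],"spin":[0,0,0,0,0,0,0,0,0,0]}'; python3 -m jog '{"jaw":[91,91,91],"slide":[[0,0,0],[0,0,0],[0,0,0]],"spin":[0,0,0]}'
cat > shot.py <<'E'
import sys,pickle
from h import *
n=sys.argv[1]
m=env.camera_model("wrist");im=env.grab_frame("wrist");np.save(n+".npy",im);pickle.dump(m,open(n+".pkl","wb"));save(im,n)
for nm,p in(("knob",[488,154.5,114]),("R",[483.5,46.9,114]),("L",[501,261.5,114])):
    u,v=proj(m,p);print(nm,round(u),round(v))
g=im.max(2)
k,l,s,c=cv2.connectedComponentsWithStats((g<55).astype(np.uint8))
for i in range(1,k):
    if 40<s[i,4]<6000:print(s[i],np.round(c[i],1))
E
python3 shot.py w2; python3 -m jog '{"jaw":[91,91,91,91,91,91],"slide":[[0.5,-0.6,0.3],[0.5,-0.6,0.3],[0.5,-0.6,0.3],[0,0,0],[0,0,0],[0,0,0]],"spin":[0,0,0,0,0,0]}'; python3 shot.py w3
```

```text
time_s: 5.15
ee_pos: [569.7, 147.9, 268.7]
ee_rot: [-180.0, -0.3, -173.3]
force: [-1.0, -1.0, 0.7]
gripper_width: 91.0
gripper_force: 0.0
time_s: 5.45
ee_pos: [570.2, 148.7, 272.1]
ee_rot: [180.0, 0.1, -173.2]
force: [-0.3, 0.6, -0.2]
gripper_width: 91.0
gripper_force: 0.0
knob 265 98
R 158 80
L 367 124
[420   5  38  29 704] [437.9  18.2]
[168  80  15  16 116] [174.2  87.2]
[344 117  19  15 132] [352. 124.]
[218 278  28  24 352] [231.7 287. ]
[260 283  10  18 145] [264.5 291.4]
time_s: 6.1
ee_pos: [533.2, 90.5, 244.7]
ee_rot: [180.0, 0.1, -173.1]
force: [-0.5, 0.1, 0.2]
gripper_width: 91.0
gripper_force: 0.0
knob 322 145
R 210 126
L 428 171
[479  47  33  26 662] [495.8  60.1]
[304 129  38  30 239] [318.4 139.1]
[386 153  53  30 685] [411.1 167. ]
```

View pics/w2.png

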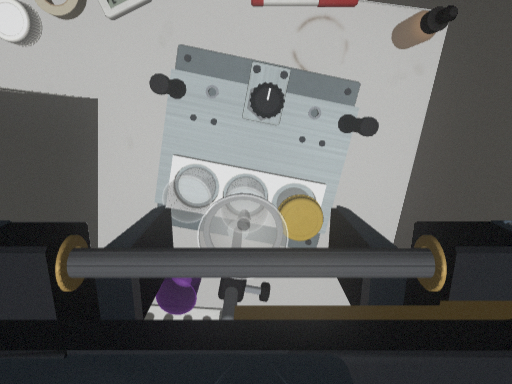

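The view shows the knob at (267,101) with its white line, the post heads near (160,84) and (369,127), and three vessels in their nests. Now a tight triangulation.

Run:
```python
from h import *
import pickle
ms=[pickle.load(open(f"w{i}.pkl","rb")) for i in(2,3)];ims=[np.load(f"w{i}.npy") for i in(2,3)]
def blob(im,u,v,h,th):
    u,v=int(u),int(v);w=im[v-h:v+h,u-h:u+h].max(2);k,l,s,c=cv2.connectedComponentsWithStats(cv2.morphologyEx((w<th).astype(np.uint8),cv2.MORPH_CLOSE,np.ones((5,5))))
    i=1+np.argmax(s[1:,4]);cn=cv2.findContours((l==i).astype(np.uint8),0,2)[0];(x,y),r=cv2.minEnclosingCircle(max(cn,key=cv2.contourArea))
    return (x+u-h,y+v-h,r,s[i,4])
K=[]
for th in(70,90):
    b=[blob(ims[0],267,101,26,th),blob(ims[1],324,148,28,th)]
    print(np.round(b,1));p,e=tri([ray(m,x[0]+.5*0,x[1]) for m,x in zip(ms,b)]);print("knob",np.round(p,1),np.round(e,1))
mt=env.camera_model("top");sc=env.camera_model("scene")
print("plane z118",[np.round(plane(m,x[0],x[1],118),1) for m,x in zip(ms,b)])
# post heads on z=114
for i,pts in enumerate(([(158.5,83.5),(369.5,127)],)):
    print([np.round(plane(ms[i],*q,116),1) for q in pts])
C=[cv2.resize(ims[0][60:150,130:390],(780,270)),cv2.resize(ims[1][100:190,180:440],(780,270))]
save(np.vstack(C),"posts")
```

```text
[[ 267.   100.    17.5  898. ]
 [ 323.   146.5   19.5 1085. ]]
knob [489.8 156.4 111.8] [0.1 0.1]
[[ 266.5  100.    17.8  931. ]
 [ 320.6  146.3   21.8 1165. ]]
knob [490.  155.9 104.8] [0.6 0.6]
plane z118 [array([490. , 155.6, 118. ]), array([489.4, 152.5, 118. ])]
[array([487.1,  47.7, 116. ]), array([503.7, 263.7, 116. ])]
```

View pics/posts.png

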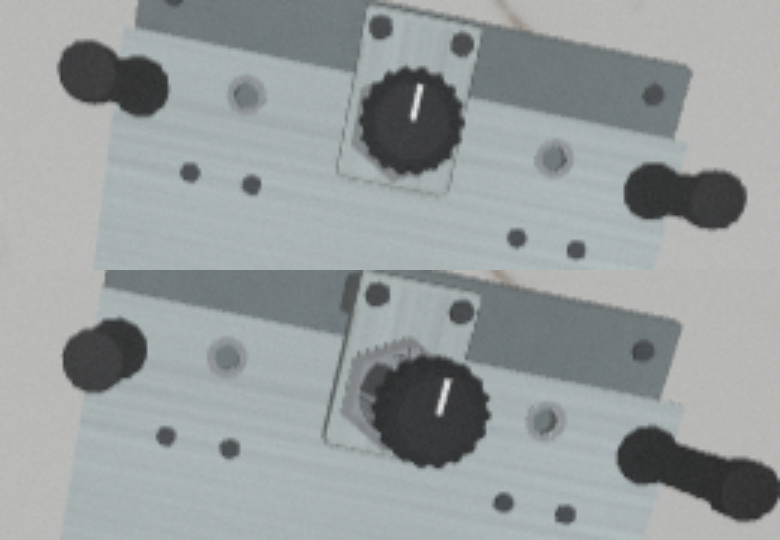

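The crop shows the knob disc at crop (412,121)/(431,410), the post heads at (88,72),(716,199) / (93,359),(745,490), and the outer index holes at (246,95),(555,157).

Run:
```python
from h import *
import pickle
ms=[pickle.load(open(f"w{i}.pkl","rb")) for i in(2,3)]
P={"knob":((412,121),(431,140)),"R":((88,72),(93,89)),"L":((716,199),(745,220)),"hR":((246,95),(226,88)),"hL":((555,157),(546,150))}
for n,(a,b) in P.items():
    a=(130+a[0]/3,60+a[1]/3);b=(180+b[0]/3,100+b[1]/3)
    p,e=tri([ray(ms[0],*a),ray(ms[1],*b)]);z=38 if n[0]=="h" else 124 if n[0]=="k" else 116
    print(n,np.round(p,1),np.round(e,1),"plane",np.round(plane(ms[0],*a,z),1),np.round(plane(ms[1],*b,z),1))
go([490,155,180],-146)
```

```text
knob [490.  156.8 112.4] [0. 0.] plane [490.4 156.2 124. ] [488.9 154.  124. ]
R [487.1  47.6 112.2] [0.2 0.2] plane [487.5  48.5 116. ] [486.6  48.2 116. ]
L [503.3 264.3 111.4] [0.2 0.2] plane [503.1 262.7 116. ] [502.9 261.4 116. ]
hR [485.7  91.2  38.6] [0.2 0.2] plane [485.5  91.2  38. ] [485.9  91.1  38. ]
hL [494.8 221.4  37.8] [0. 0.] plane [494.8 221.3  38. ] [494.7 221.3  38. ]
t 6.2 pos [533.2  90.6 244.6] rot [ 1.800e+02  1.000e-01 -1.731e+02] F [-0.3  0.8 -0.5] units [1.17  2.304 2.153]
spin units -3.39
```

```bash
python3 -m jog '{"jaw":[91,91,91,91,91,91],"slide":[[0.4,0.8,0],[0.4,0.8,0],[0.4,0.8,0],[0,0,0],[0,0,0],[0,0,0]],"spin":[-0.97,-0.97,-0.97,0,0,0]}';python3 - <<'E'
from h import *
go([490,156,130],-150)
E
```

```text
time_s: 6.75
ee_pos: [480.6, 150.0, 244.1]
ee_rot: [-180.0, 0.0, -149.9]
force: [0.1, -0.3, -0.2]
gripper_width: 91.1
gripper_force: 0.0
t 6.8 pos [480.6 150.  244.1] rot [-180.     0.  -149.9] F [ 0.1 -0.3 -0.2] units [-0.372  0.015  3.803]
spin units 0.01
```

```bash
python3 -m jog '{"jaw":[70,70,70,70,70,70,70,70,70,70],"slide":[[-0.19,0.01,0.6],[-0.18,0.01,0.6],[0,0,0.6],[0,0,0.6],[0,0,0.6],[0,0,0.6],[0,0,0.6],[0,0,0.5],[0,0,0.27],[0,0,0]],"spin":[0,0,0,0,0,0,0,0,0,0]}';python3 -m jog '{"jaw":[60,60],"slide":[[0,0,0],[0,0,0]],"spin":[0,0]}';python3 - <<'E'
from h import *
go([490,156,95],-150)
E
```

```text
time_s: 7.75
ee_pos: [488.9, 155.5, 93.8]
ee_rot: [180.0, -0.1, -149.9]
force: [-0.8, 0.4, -0.0]
gripper_width: 70.3
gripper_force: 0.0
time_s: 7.95
ee_pos: [489.8, 156.2, 95.7]
ee_rot: [-180.0, 0.1, -149.9]
force: [1.0, 0.4, 0.1]
gripper_width: 60.4
gripper_force: 0.0
t 8.0 pos [489.8 156.2  95.7] rot [-1.800e+02  1.000e-01 -1.499e+02] F [1.  0.4 0.1] units [-0.002 -0.01   0.022]
spin units 0.01
```

Closing gently on the knob while watching the side force.

```bash
python3 -m jog '{"jaw":[45,38,36,34,32,30,28,28,28,28],"slide":[[0,0,0],[0,0,0],[0,0,0],[0,0,0],[0,0,0],[0,0,0],[0,0,0],[0,0,0],[0,0,0],[0,0,0]],"spin":[0,0,0,0,0,0,0,0,0,0]}' 20;python3 -m jog '{"jaw":[28,28,28,28,28],"slide":[[0,0,0],[0,0,0],[0,0,0],[0,0,0],[0,0,0]],"spin":[0,0,0,0,0]}'
```

```text
time_s: 8.95
ee_pos: [489.4, 155.7, 95.1]
ee_rot: [-179.9, 0.0, -149.8]
force: [1.6, -5.2, 2.6]
gripper_width: 33.5
gripper_force: 20.0
time_s: 9.45
ee_pos: [489.4, 155.7, 95.1]
ee_rot: [-179.9, 0.0, -149.8]
force: [1.6, -4.5, 2.3]
gripper_width: 33.7
gripper_force: 20.0
```

```bash
python3 -m jog '{"jaw":[28,28,28],"slide":[[0,-0.02,0],[0,0,0],[0,0,0]],"spin":[0,0,0]}'
```

```text
time_s: 9.75
ee_pos: [489.5, 155.6, 95.1]
ee_rot: [-180.0, 0.0, -149.9]
force: [1.7, -3.9, 4.4]
gripper_width: 33.5
gripper_force: 20.0
```

```bash
python3 -m jog '{"jaw":[28,28,28,28],"slide":[[0,-0.03,0],[0,-0.03,0],[0,0,0],[0,0,0]],"spin":[0,0,0,0]}'
```

```text
time_s: 10.15
ee_pos: [489.7, 155.2, 95.0]
ee_rot: [179.9, 0.0, -149.9]
force: [-0.7, 0.5, 5.2]
gripper_width: 33.6
gripper_force: 20.0
```

```bash
python3 -m jog '{"jaw":[28,28,28,28,28,28,28,28],"slide":[[0,0,-0.05],[0,0,-0.05],[0,0,-0.05],[0,0,-0.05],[0,0,-0.05],[0,0,-0.02],[0,0,0],[0,0,0]],"spin":[0,0,0,0,0,0,0,0]}' 30
```

```text
time_s: 10.95
ee_pos: [489.4, 154.8, 102.3]
ee_rot: [179.9, -0.1, -149.9]
force: [1.3, 4.6, -8.0]
gripper_width: 33.5
gripper_force: 30.0
```

```bash
python3 -m jog '{"jaw":[28,28,28,28],"slide":[[0,0.015,-0.02],[0,0.01,-0.02],[0,0,0],[0,0,0]],"spin":[0,0,0,0]}';python3 -m jog '{"jaw":[28,28,28,28],"slide":[[0,0,-0.02],[0,0,-0.02],[0,0,0],[0,0,0]],"spin":[0,0,0,0]}'
```

```text
time_s: 11.35
ee_pos: [489.4, 154.9, 103.9]
ee_rot: [180.0, -0.0, -149.9]
force: [0.6, 4.3, -9.5]
gripper_width: 33.7
gripper_force: 30.0
time_s: 11.75
ee_pos: [489.4, 154.9, 105.2]
ee_rot: [180.0, -0.0, -149.9]
force: [0.8, 5.5, -9.1]
gripper_width: 33.3
gripper_force: 30.0
```

```bash
python3 -m jog '{"jaw":[28,28,28],"slide":[[0,0,-0.02],[0,0,-0.02],[0,0,0]],"spin":[0,0,0]}'
```

```text
time_s: 12.05
ee_pos: [489.5, 154.9, 106.4]
ee_rot: [180.0, -0.0, -149.9]
force: [0.9, 4.6, -9.7]
gripper_width: 33.2
gripper_force: 30.0
```

```bash
python3 -m jog '{"jaw":[28,28,28],"slide":[[0,0,-0.02],[0,0,-0.02],[0,0,0]],"spin":[0,0,0]}'
```

```text
time_s: 12.35
ee_pos: [489.4, 154.9, 107.6]
ee_rot: [180.0, -0.0, -149.9]
force: [0.1, 5.4, -9.9]
gripper_width: 33.3
gripper_force: 30.0
```

```bash
python3 -m jog '{"jaw":[28,28,28],"slide":[[0,0.02,-0.02],[0,0.02,-0.02],[0,0,0]],"spin":[0,0,0]}'
```

```text
time_s: 12.65
ee_pos: [489.3, 155.2, 108.9]
ee_rot: [-179.9, -0.0, -149.8]
force: [2.2, 0.9, -9.5]
gripper_width: 33.4
gripper_force: 30.0
```

```bash
python3 -m jog '{"jaw":[28,28,28],"slide":[[0,0,-0.02],[0,0,-0.02],[0,0,0]],"spin":[0,0,0]}'
```

```text
time_s: 12.95
ee_pos: [489.3, 155.2, 110.2]
ee_rot: [-179.9, -0.0, -149.8]
force: [2.4, -0.6, -10.4]
gripper_width: 33.3
gripper_force: 30.0
```

```bash
python3 -m jog '{"jaw":[28,28,28],"slide":[[0,0,-0.02],[0,0,-0.02],[0,0,0]],"spin":[0,0,0]}'
```

```text
time_s: 13.25
ee_pos: [489.3, 155.4, 111.4]
ee_rot: [-180.0, -0.0, -149.8]
force: [2.6, -1.1, -10.3]
gripper_width: 33.4
gripper_force: 30.0
```

```bash
python3 -m jog '{"jaw":[28,28,28],"slide":[[0,0,-0.02],[0,0,-0.02],[0,0,0]],"spin":[0,0,0]}'
```

```text
time_s: 13.55
ee_pos: [489.2, 155.4, 112.1]
ee_rot: [-180.0, -0.0, -149.8]
force: [4.4, -1.9, -14.9]
gripper_width: 33.3
gripper_force: 30.0
```

The top of the slot is found at TCP z ≈ 112 (only about 4.5 N over the spring). Easing down to mid-window and starting the turn.

```bash
python3 -m jog '{"jaw":[28,28,28,28],"slide":[[0,0,0.025],[0,0,0.02],[0,0,0],[0,0,0]],"spin":[0,0,0,0]}'; python3 -m jog '{"jaw":[28,28,28,28],"slide":[[0,0,0],[0,0,0],[0,0,0],[0,0,0]],"spin":[0.5,0.5,0,0]}'; python3 -c "
from h import *
s=env.state();print(s['torque'],s['ee_pos'],s['ee_rot'])"
```

```text
time_s: 13.95
ee_pos: [489.3, 155.5, 111.3]
ee_rot: [-180.0, 0.0, -149.8]
force: [3.8, -3.5, -10.6]
gripper_width: 33.2
gripper_force: 30.0
time_s: 14.35
ee_pos: [489.3, 155.5, 111.3]
ee_rot: [-180.0, 0.0, -157.8]
force: [3.5, -3.7, -10.4]
gripper_width: 33.4
gripper_force: 30.0
[-0.54048345 -0.79692017  0.02293947] [489.28427053 155.53064066 111.33893089] [-1.79970351e+02  6.88552979e-03 -1.57844515e+02]
```

```bash
python3 -m jog '{"jaw":[28,28,28,28,28,28],"slide":[[0,0,0.007],[0,0,0],[0,0,0],[0,0,0],[0,0,0],[0,0,0]],"spin":[0.5,0.5,0.5,0.5,0,0]}'; python3 -c "
from h import *
s=env.state();print(s['torque'])"
```

```text
time_s: 14.95
ee_pos: [489.2, 155.5, 111.1]
ee_rot: [-180.0, 0.0, -173.8]
force: [3.6, -4.2, -10.3]
gripper_width: 33.4
gripper_force: 30.0
[-0.55025599 -0.82212249 -0.03700289]
```

```bash
python3 -m jog '{"jaw":[28,28,28,28,28,28,28],"slide":[[-0.012,-0.012,0],[0,0,0],[0,0,0],[0,0,0],[0,0,0],[0,0,0],[0,0,0]],"spin":[0.5,0.5,0.5,0.5,0.5,0,0]}'; python3 -c "
from h import *
s=env.state();print(s['torque'])"
```

```text
time_s: 15.65
ee_pos: [489.4, 155.5, 111.0]
ee_rot: [180.0, -0.0, 166.2]
force: [2.5, -2.8, -10.5]
gripper_width: 33.4
gripper_force: 30.0
[-0.316324   -0.66861187 -0.02225174]
```

Turned 44° so far; 25° to go.

```bash
python3 -m jog '{"jaw":[28,28,28,28,28,28],"slide":[[0,0,0],[0,0,0],[0,0,0],[0,0,0],[0,0,0],[0,0,0]],"spin":[0.5,0.5,0.5,0.5,0,0]}'; python3 -c "
from h import *
s=env.state();print(s['torque'])"; python3 -m jog '{"jaw":[28,28,28,28,28,28],"slide":[[0,0,0],[0,0,0],[0,0,0],[0,0,0],[0,0,0],[0,0,0]],"spin":[0.25,0.25,0.25,0.25,0,0]}'; python3 -c "
from h import *
s=env.state();print(s['torque'])"
```

```text
time_s: 16.25
ee_pos: [489.4, 155.5, 111.0]
ee_rot: [-180.0, -0.0, 150.3]
force: [2.4, -1.7, -11.1]
gripper_width: 33.0
gripper_force: 30.0
[-0.31867055 -0.56899734  0.0194036 ]
time_s: 16.85
ee_pos: [489.4, 155.5, 110.9]
ee_rot: [-180.0, -0.0, 142.2]
force: [1.4, -1.9, -10.4]
gripper_width: 33.3
gripper_force: 30.0
[-0.27185559 -0.53081599  0.00157646]
```

```bash
python3 -m jog '{"jaw":[28,28,28,28,28,28],"slide":[[0,0,0],[0,0,0.02],[0,0,0.02],[0,0,0.02],[0,0,0],[0,0,0]],"spin":[0.1,0,0,0,0,0]}'; python3 -c "
from h import *
s=env.state();print(s['torque'])"; python3 -m jog '{"jaw":[28,28,28,28],"slide":[[0,0,0.02],[0,0,0.01],[0,0,0],[0,0,0]],"spin":[0,0,0,0]}'; python3 -c "
from h import *
s=env.state();print(s['torque'])"
```

```text
time_s: 17.45
ee_pos: [489.5, 155.4, 109.1]
ee_rot: [-180.0, -0.0, 141.3]
force: [1.7, -1.0, -10.3]
gripper_width: 33.2
gripper_force: 30.0
[-0.21430763 -0.43102218  0.04481811]
time_s: 17.85
ee_pos: [489.5, 155.4, 108.2]
ee_rot: [-180.0, -0.0, 141.3]
force: [2.2, -2.0, -10.2]
gripper_width: 33.3
gripper_force: 30.0
[-0.19146381 -0.4201581   0.01439127]
```

The pin is in the notch, below the leg floor and with the spring still pulling. Lowering until the notch carries it.

```bash
python3 -m jog '{"jaw":[28,28,28,28],"slide":[[0,0,0.015],[0,0,0.015],[0,0,0],[0,0,0]],"spin":[0,0,0,0]}'
```

```text
time_s: 18.25
ee_pos: [489.5, 155.4, 107.3]
ee_rot: [-180.0, 0.0, 141.3]
force: [0.8, -1.8, -10.2]
gripper_width: 33.0
gripper_force: 30.0
```

```bash
python3 -m jog '{"jaw":[28,28,28,28],"slide":[[0,0,0.015],[0,0,0.005],[0,0,0],[0,0,0]],"spin":[0,0,0,0]}'
```

```text
time_s: 18.65
ee_pos: [489.6, 155.4, 107.0]
ee_rot: [180.0, 0.0, 141.3]
force: [0.3, -1.8, -5.4]
gripper_width: 33.1
gripper_force: 30.0
```

```bash
python3 -m jog '{"jaw":[28,28,28,28],"slide":[[0,0,0.01],[0,0,0.007],[0,0,0],[0,0,0]],"spin":[0,0,0,0]}'; python3 -m jog '{"jaw":[34,36,40,46,52,56,60,60],"slide":[[0,0,0],[0,0,0],[0,0,0],[0,0,0],[0,0,0],[0,0,0],[0,0,0],[0,0,0]],"spin":[0,0,0,0,0,0,0,0]}'
```

```text
time_s: 19.05
ee_pos: [489.7, 155.4, 106.7]
ee_rot: [180.0, 0.0, 141.3]
force: [-2.1, -2.3, -0.9]
gripper_width: 33.3
gripper_force: 30.0
time_s: 19.85
ee_pos: [489.6, 155.5, 106.3]
ee_rot: [180.0, 0.0, 141.3]
force: [-0.3, -0.3, 0.7]
gripper_width: 60.0
gripper_force: 0.0
```

```bash
python3 -m jog '{"jaw":[60,60,60,60,60,60,60,60,60],"slide":[[0,0,-0.3],[0,0,-0.6],[0,0,-0.6],[0,0,-0.3],[0,0,0],[0,0,0],[0,0,0],[0,0,0],[0,0,0]],"spin":[0,0,0,0,-0.9,-0.9,-0.9,-0.9,-0.73]}'
python3 - <<'E'
from h import *
b=env.grab_frame("scene");c=env.grab_frame("top")
save(np.hstack([cv2.resize(b[190:300,150:300],(400,293)),cv2.resize(c[180:262,178:290],(400,293))]),"parked")
go([502.5,263.4,150],176)
E
```

```text
time_s: 20.75
ee_pos: [489.5, 155.4, 160.4]
ee_rot: [-180.0, -0.0, 176.2]
force: [-0.1, 0.0, 0.4]
gripper_width: 60.1
gripper_force: 0.0
t 20.9 pos [489.5 155.4 160.4] rot [-180.   -0.  176.] F [-1.   0.2  1.1] units [-0.179  3.622  0.345]
spin units -0.0
```

View pics/parked.png

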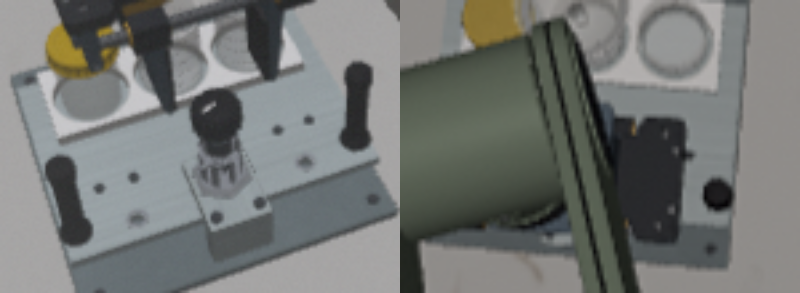

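The knob stands raised, with its white line turned, while the gripper is clear. The pin is parked on its own. Next, the left post.

```bash
python3 -m jog '{"jaw":[60,60,60,60,60,60,60,60,60,60],"slide":[[-0.04,0.9,0],[-0.05,0.9,0],[-0.05,0.9,0],[-0.04,0.92,0],[0,0,0.7],[0,0,0.7],[0,0,0.7],[0,0,0.65],[0,0,0],[0,0,0]],"spin":[0,0,0,0,0,0,0,0,0,0]}'; python3 -m jog '{"jaw":[40,30,24,20,16,12,10,10,10,10],"slide":[[0,0,0],[0,0,0],[0,0,0],[0,0,0],[0,0,0],[0,0,0],[0,0,0],[0,0,0],[0,0,0],[0,0,0]],"spin":[0,0,0,0,0,0,0,0,0,0]}' 15; python3 -m jog '{"jaw":[10,10],"slide":[[0,0,0],[0,0,0]],"spin":[0,0]}'
```

```text
time_s: 21.85
ee_pos: [502.7, 263.4, 78.0]
ee_rot: [-180.0, -0.0, 175.9]
force: [0.2, 0.1, 0.1]
gripper_width: 60.4
gripper_force: 0.0
time_s: 22.85
ee_pos: [502.7, 263.3, 77.9]
ee_rot: [-180.0, 0.0, 176.0]
force: [0.3, -2.3, 2.6]
gripper_width: 18.9
gripper_force: 15.0
time_s: 23.05
ee_pos: [502.6, 263.3, 77.9]
ee_rot: [-180.0, 0.0, 176.0]
force: [0.1, -1.2, 3.0]
gripper_width: 18.8
gripper_force: 15.0
```

```bash
python3 -m jog '{"jaw":[10,10,10,10,10,10,10,10,10,10],"slide":[[0,0.04,0],[0,0.08,0],[0,0.12,0],[0,0.16,0],[0,0.16,0],[0,0.16,0],[0,0.12,0],[0,0.08,0],[0,0.04,0],[0,0,0]],"spin":[0,0,0,0,0,0,0,0,0,0]}'
```

```text
time_s: 24.05
ee_pos: [504.5, 288.6, 77.9]
ee_rot: [-179.6, -0.0, 176.1]
force: [0.3, -17.2, 8.3]
gripper_width: 19.1
gripper_force: 15.0
```

```bash
python3 -m jog '{"jaw":[10,10],"slide":[[0,0,0],[0,0,0]],"spin":[0,0]}'
python3 - <<'E'
from h import *
b=env.grab_frame("scene")
save(cv2.resize(b[150:310,140:310],(797,750))[100:700],"slip")
E
```

```text
time_s: 24.25
ee_pos: [504.5, 288.6, 77.9]
ee_rot: [-179.7, -0.0, 176.1]
force: [0.7, -15.5, 9.4]
gripper_width: 18.6
gripper_force: 15.0
```

View pics/slip.png

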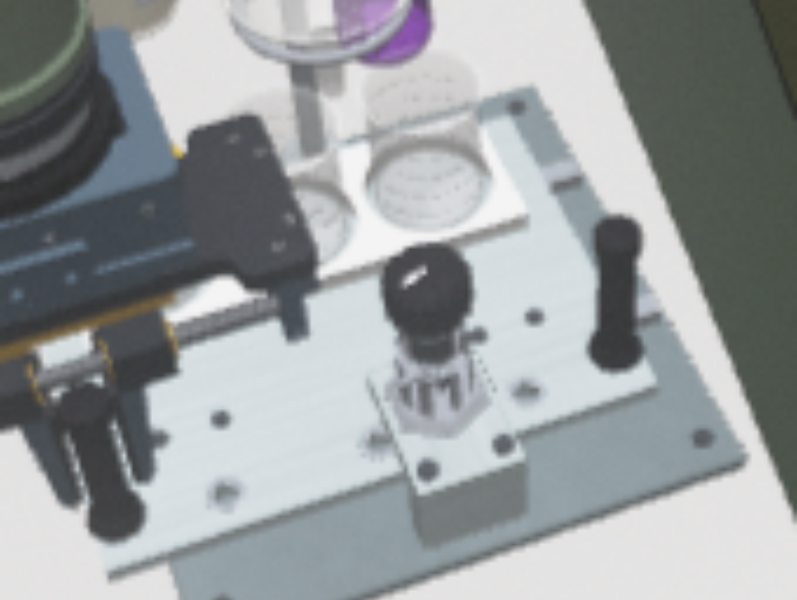

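Run:
```python
from h import *
m=env.camera_model("scene");y=np.array([.0698,.9976])
for n,(u,v),p0 in(("hL",(225,490),(494.8,221.3)),("hM",(376,440),(490.2,156.2)),("hR",(525,390),(485.7,91.2))):
    p=plane(m,140+u/4.688,150+(v+100)/4.688,38);print(n,np.round(p,1),"shift",round((p[:2]-p0)@y,1))
p=plane(m,140+85/4.688,150+(395+100)/4.688,112);print("Lhead",p,"R head",plane(m,140+617/4.688,150+(232+100)/4.688,112))
s=env.state();print(s["force"],s["torque"],s["ee_rot"])
```

```text
hL [496.3 243.5  38. ] shift 22.3
hM [491.2 179.7  38. ] shift 23.6
hR [486.3 114.   38. ] shift 22.8
Lhead [508.57952548 284.30591836 112.        ] R head [489.73992154  69.87073416 112.        ]
[ -0.0554943  -16.00245689   9.06364597] [-0.58202149 -0.13077718  0.51111378] [-1.79656206e+02 -2.69629356e-02  1.76092839e+02]
```

```bash
python3 -m jog '{"jaw":[10,10,10,10],"slide":[[0,-0.05,0],[0,-0.05,0],[0,0,0],[0,0,0]],"spin":[0,0,0,0]}'; python3 -m jog '{"jaw":[10,10,10,10],"slide":[[0,-0.05,0],[0,-0.05,0],[0,0,0],[0,0,0]],"spin":[0,0,0,0]}'
```

```text
time_s: 24.7
ee_pos: [504.6, 288.8, 77.9]
ee_rot: [-180.0, 0.0, 176.0]
force: [0.7, -4.0, 5.9]
gripper_width: 18.7
gripper_force: 15.0
time_s: 25.1
ee_pos: [504.4, 286.6, 77.9]
ee_rot: [180.0, 0.0, 176.0]
force: [0.0, 1.6, 5.8]
gripper_width: 19.2
gripper_force: 15.0
```

Something solid stops the gripper's long body at the left. It moves freely backwards with about 1.6 N of shuttle friction, so the shuttle itself is free. With the body reaching to y ≈ 377, this is the left-hand furniture. I'll let go and use the right post, away from that wall.

```bash
python3 -m jog '{"jaw":[22,30,40,50,50,50,50,50,50],"slide":[[0,0,0],[0,0,0],[0,0,0],[0,0,0],[0,0,-0.5],[0,0,-0.8],[0,0,-0.8],[0,0,-0.7],[0,0,0]],"spin":[0,0,0,0,0,0,0,0,0]}'
python3 - <<'E'
from h import *
m=env.camera_model("top")
for z in(150,250,400): print(z,[np.round(plane(m,u,v,z)[:2]) for u,v in((132,75),(130,200))])
go([489.1,71.2,162],176)
E
```

```text
time_s: 26.0
ee_pos: [505.8, 286.9, 164.6]
ee_rot: [179.8, 0.3, 176.0]
force: [-0.3, 0.4, -0.5]
gripper_width: 49.6
gripper_force: 0.0
150 [array([898., 407.]), array([564., 393.])]
250 [array([851., 370.]), array([551., 358.])]
400 [array([782., 315.]), array([531., 304.])]
t 26.0 pos [505.8 286.9 164.6] rot [179.8   0.3 176. ] F [-0.3  0.4 -0.5] units [ 0.051 -7.212  0.087]
spin units -0.0
```

```bash
python3 -m jog '{"jaw":[50,50,50,50,50,50,50,50,50,50],"slide":[[0.03,-0.7,0],[0.03,-0.95,0],[0,-0.95,0],[0,-0.95,0],[0,-0.95,0],[0,-0.95,0],[0,-0.95,0],[0,-0.8,0],[0,0,0],[0,0,0]],"spin":[0,0,0,0,0,0,0,0,0,0]}'
python3 - <<'E'
from h import *
m=env.camera_model("scene")
im=env.grab_frame("scene");save(im,"r")
g=im.max(2);k,l,s,c=cv2.connectedComponentsWithStats((g[190:270,215:310]<60).astype(np.uint8))
for i in range(1,k):
    if 60<s[i,4]:print(s[i]+[215,190,0,0,0],np.round(c[i]+[215,190],1))
print("expected post mid",proj(m,[489.1,71.2,77]),"head",proj(m,[489.1,71.2,112]),"base",proj(m,[489.1,71.2,38]))
go([489.1,71.2,78],176)
E
```

```text
time_s: 27.0
ee_pos: [486.8, 70.7, 160.9]
ee_rot: [180.0, -0.1, 175.9]
force: [0.7, -0.3, 0.4]
gripper_width: 50.1
gripper_force: 0.0
[252 190  12  25 217] [258.5 199.6]
[283 190  14  15 143] [289.9 195.5]
[267 217  11  33 254] [272.  233.3]
[222 224  18  24 304] [230.8 234.3]
expected post mid (np.float64(270.87170150408815), np.float64(233.2077112002546)) head (np.float64(271.1461231838788), np.float64(221.29155648934727)) base (np.float64(270.5854033626527), np.float64(245.63957499976425))
t 27.1 pos [487.   71.2 161.1] rot [ 1.80e+02 -1.00e-01  1.76e+02] F [-0.4 -0.6 -0.2] units [-0.07   0.006  2.769]
spin units -0.0
```

```bash
python3 -m jog '{"jaw":[50,50,50,50,50,50,50,40,30,24],"slide":[[-0.07,0,0.6],[0,0,0.7],[0,0,0.7],[0,0,0.5],[0,0,0.25],[0,0,0],[0,0,0],[0,0,0],[0,0,0],[0,0,0]],"spin":[0,0,0,0,0,0,0,0,0,0]}' 15; python3 -m jog '{"jaw":[20,16,12,10,10,10,10],"slide":[[0,0,0],[0,0,0],[0,0,0],[0,0,0],[0,0,0],[0,0,0],[0,0,0]],"spin":[0,0,0,0,0,0,0]}'
```

```text
time_s: 28.05
ee_pos: [489.7, 70.6, 79.8]
ee_rot: [180.0, 0.1, 176.0]
force: [-0.4, -0.1, -0.0]
gripper_width: 29.0
gripper_force: 0.0
time_s: 28.75
ee_pos: [489.5, 70.7, 79.5]
ee_rot: [180.0, 0.0, 176.0]
force: [-0.3, 1.7, 4.7]
gripper_width: 19.2
gripper_force: 15.0
```

```bash
python3 -m jog '{"jaw":[10,10,10,10,10,10,10,10,10,10],"slide":[[0,0.05,0],[0,0.1,0],[0,0.15,0],[0,0.2,0],[0,0.2,0],[0,0.2,0],[0,0.2,0],[0,0.15,0],[0,0.1,0],[0,0.05,0]],"spin":[0,0,0,0,0,0,0,0,0,0]}'; python3 -m jog '{"jaw":[10,10],"slide":[[0,0,0],[0,0,0]],"spin":[0,0]}'
```

```text
time_s: 29.75
ee_pos: [492.7, 112.6, 79.5]
ee_rot: [-180.0, 0.1, 176.0]
force: [0.3, -0.8, 4.0]
gripper_width: 18.9
gripper_force: 15.0
time_s: 29.95
ee_pos: [492.7, 112.8, 79.5]
ee_rot: [180.0, 0.1, 176.0]
force: [0.1, 0.8, 4.6]
gripper_width: 18.9
gripper_force: 15.0
```

The fingers are close to the knob here, so I'll open only a little, back out straight toward the robot, then rise.

```bash
python3 -m jog '{"jaw":[20,22,23,23,23,23,23,23,23,23],"slide":[[0,0,0],[0,0,0],[0,0,0],[0,0,0],[0.2,0,0],[0.4,0,0],[0.5,0,0],[0.5,0,0],[0.4,0,0],[0,0,0]],"spin":[0,0,0,0,0,0,0,0,0,0]}'; python3 -m jog '{"jaw":[40,60,60,60,60],"slide":[[0,0,-0.8],[0,0,-0.9],[0,0,-0.9],[0,0,-0.3],[0,0,0]],"spin":[-1,-1,-1,-0.2,0]}'
python3 - <<'E'
from h import *
go([489.7,155.4,165],141.3)
E
```

```text
time_s: 30.95
ee_pos: [430.0, 116.6, 79.2]
ee_rot: [-180.0, -0.1, 176.0]
force: [-0.3, 0.2, 0.6]
gripper_width: 22.8
gripper_force: 0.0
time_s: 31.45
ee_pos: [433.5, 116.9, 167.2]
ee_rot: [-180.0, 0.2, -158.5]
force: [0.0, -0.3, 0.1]
gripper_width: 58.8
gripper_force: 0.0
t 31.4 pos [433.5 116.9 167.2] rot [-180.     0.2 -158.5] F [ 0.  -0.3  0.1] units [-2.214  0.508  0.074]
spin units 7.52
```

```bash
python3 -m jog '{"jaw":[42,40,40,40,40,40,40,40,40,40],"slide":[[-0.75,0.17,0],[-0.75,0.17,0],[-0.71,0.17,0],[0,0,0],[0,0,0],[0,0,0],[0,0,0],[0,0,0],[0,0,0],[0,0,0]],"spin":[0.9,0.9,0.9,0.9,0.9,0.9,0.9,0.9,0.32,0]}'; python3 -m jog '{"jaw":[40,40],"slide":[[0,0,0],[0,0,0]],"spin":[0,0]}';python3 - <<'E'
from h import *
go([489.7,155.4,145],141.3)
E
```

```text
time_s: 32.45
ee_pos: [491.7, 147.7, 164.4]
ee_rot: [-179.8, -0.1, 141.3]
force: [0.1, -0.2, 0.4]
gripper_width: 39.9
gripper_force: 0.0
time_s: 32.65
ee_pos: [492.2, 147.9, 165.5]
ee_rot: [-179.9, -0.0, 141.4]
force: [0.1, -0.4, -0.8]
gripper_width: 40.1
gripper_force: 0.0
t 32.6 pos [492.2 147.9 165.5] rot [-179.9   -0.   141.4] F [ 0.1 -0.4 -0.8] units [0.222 0.143 0.685]
spin units 0.01
```

```bash
python3 -m jog '{"jaw":[40,40,40,40],"slide":[[0.12,0.07,0],[0.1,0.07,0],[0,0,0.3],[0,0,0]],"spin":[0,0,0,0]}'
python3 - <<'E'
from h import *
go([489.7,155.4,109.5],141.3)
m=env.camera_model("scene");im=env.grab_frame("scene");g=im.max(2);k,l,s,c=cv2.connectedComponentsWithStats((g[200:270,200:310]<60).astype(np.uint8))
for i in range(1,k):
    if 60<s[i,4]:print(s[i]+[200,200,0,0,0],np.round(c[i]+[200,200],1))
for sh in(0,22.9,63,65,67):print(sh,np.round(proj(m,[487.5+.0698*sh,47.9+.9976*sh,77]),1))
E
```

```text
time_s: 33.05
ee_pos: [489.0, 155.3, 156.0]
ee_rot: [-179.9, -0.1, 141.4]
force: [0.1, -1.0, 0.1]
gripper_width: 40.0
gripper_force: 0.0
t 33.0 pos [489.  155.3 156. ] rot [-1.799e+02 -1.000e-01  1.414e+02] F [ 0.1 -1.   0.1] units [-0.016  0.018  1.549]
spin units 0.02
[203 200  18  26 265] [213.6 209.9]
[222 200  28  48 577] [236.1 223.8]
[247 224  11  32 266] [251.9 239.7]
0 [281.8 229.6]
22.9 [271.1 233.1]
63 [251.9 239.5]
65 [250.9 239.8]
67 [249.9 240.1]
```

The shuttle sits at about 65 mm. Descending on the knob and gripping.

```bash
python3 -m jog '{"jaw":[40,40,40,40,40,40,40],"slide":[[-0.015,0.015,0.3],[0,0,0.4],[0,0,0.4],[0,0,0.3],[0,0,0.15],[0,0,0],[0,0,0]],"spin":[0,0,0,0,0,0,0]}'; python3 -m jog '{"jaw":[37,34,32,30,28,28,28,28],"slide":[[0,0,0],[0,0,0],[0,0,0],[0,0,0],[0,0,0],[0,0,0],[0,0,0],[0,0,0]],"spin":[0,0,0,0,0,0,0,0]}' 30
```

```text
time_s: 33.8
ee_pos: [490.8, 155.5, 110.9]
ee_rot: [180.0, 0.0, 141.4]
force: [0.7, 0.2, 0.1]
gripper_width: 39.6
gripper_force: 0.0
time_s: 34.6
ee_pos: [490.4, 154.9, 111.0]
ee_rot: [-179.9, 0.0, 141.4]
force: [-1.5, -5.3, 4.9]
gripper_width: 33.3
gripper_force: 30.0
```

```bash
python3 -m jog '{"jaw":[28,28,28],"slide":[[-0.01,-0.03,0],[0,0,0],[0,0,0]],"spin":[0,0,0]}'; python3 -m jog '{"jaw":[28,28,28,28,28],"slide":[[0,0,-0.03],[0,0,-0.03],[0,0,-0.03],[0,0,0],[0,0,0]],"spin":[0,0,0,0,0]}'
```

```text
time_s: 34.9
ee_pos: [490.4, 154.8, 110.9]
ee_rot: [180.0, 0.0, 141.4]
force: [-1.8, -2.1, 3.8]
gripper_width: 33.8
gripper_force: 30.0
time_s: 35.4
ee_pos: [490.1, 154.7, 112.6]
ee_rot: [-180.0, -0.0, 141.4]
force: [2.2, -1.0, -10.6]
gripper_width: 33.6
gripper_force: 30.0
```

```bash
python3 -m jog '{"jaw":[28,28,28,28,28],"slide":[[0,0,-0.03],[0,0,-0.02],[0,0,-0.02],[0,0,0],[0,0,0]],"spin":[0,0,0,0,0]}'
```

```text
time_s: 35.9
ee_pos: [490.2, 154.7, 115.6]
ee_rot: [180.0, -0.0, 141.4]
force: [2.2, 0.3, -10.9]
gripper_width: 33.4
gripper_force: 30.0
```

```bash
python3 -m jog '{"jaw":[28,28,28,28,28],"slide":[[0,0,0.02],[0,0,0],[0,0,0],[0,0,0],[0,0,0]],"spin":[0,0,-0.5,-0.5,0]}'; python3 -c "
from h import *
s=env.state();print(s['torque'])"
```

```text
time_s: 36.4
ee_pos: [490.2, 154.7, 115.0]
ee_rot: [180.0, -0.0, 149.4]
force: [0.8, 0.7, -11.2]
gripper_width: 33.4
gripper_force: 30.0
[ 0.21747594 -0.46490717 -0.05459171]
```

Turning freely (torque about 0.05 Nm). Continuing back.

```bash
python3 -m jog '{"jaw":[28,28,28,28,28,28],"slide":[[0,0,0],[0,0,0],[0,0,0],[0,0,0],[0,0,0],[0,0,0]],"spin":[-0.5,-0.5,-0.5,-0.5,0,0]}'; python3 -c "
from h import *
s=env.state();print(s['torque'])"
```

```text
time_s: 37.0
ee_pos: [490.4, 154.9, 115.0]
ee_rot: [180.0, 0.0, 165.3]
force: [2.1, 2.0, -10.8]
gripper_width: 33.5
gripper_force: 30.0
[ 0.45775986 -0.46442669  0.0005689 ]
```

```bash
python3 -m jog '{"jaw":[28,28,28,28,28,28,28,28],"slide":[[0,0,0],[0,0,0],[0,0,0],[0,0,0],[0,0,0],[0,0,0],[0,0,0],[0,0,0]],"spin":[-0.5,-0.5,-0.5,-0.5,-0.5,-0.5,0,0]}'; python3 -c "
from h import *
s=env.state();print(s['torque'])"
```

```text
time_s: 37.8
ee_pos: [490.3, 155.1, 115.0]
ee_rot: [180.0, 0.0, -170.7]
force: [2.1, 4.3, -11.6]
gripper_width: 33.6
gripper_force: 30.0
[ 0.88739522 -0.4812353   0.01707732]
```

```bash
python3 -m jog '{"jaw":[28,28,28,28,28,28],"slide":[[0,0.02,0],[0,0,0],[0,0,0],[0,0,0],[0,0,0],[0,0,0]],"spin":[-0.5,-0.5,-0.5,-0.5,0,0]}'; python3 -c "
from h import *
s=env.state();print(s['torque'])"; python3 -m jog '{"jaw":[28,28,28,28],"slide":[[0,0,0],[0,0,0],[0,0,0],[0,0,0]],"spin":[-0.25,-0.25,0,0]}'; python3 -c "
from h import *
s=env.state();print(s['torque'])"
```

```text
time_s: 38.4
ee_pos: [490.2, 155.4, 115.0]
ee_rot: [180.0, 0.0, -154.7]
force: [2.0, 3.6, -10.2]
gripper_width: 33.6
gripper_force: 30.0
[ 0.78177916 -0.42291037 -0.0766227 ]
time_s: 38.8
ee_pos: [490.2, 155.4, 115.0]
ee_rot: [180.0, 0.0, -150.7]
force: [0.6, 4.0, -10.7]
gripper_width: 33.3
gripper_force: 30.0
[ 0.91629085 -0.38063998 -0.03859838]
```

```bash
python3 -m jog '{"jaw":[28,28,28,28,28,28],"slide":[[0,0.02,0],[0,0,0.02],[0,0,0.02],[0,0,0.02],[0,0,0],[0,0,0]],"spin":[-0.1,0,0,0,0,0]}'; python3 -c "
from h import *
s=env.state();print(s['torque'])"
```

```text
time_s: 39.4
ee_pos: [490.1, 155.5, 113.2]
ee_rot: [-180.0, 0.0, -149.8]
force: [2.6, 1.6, -10.2]
gripper_width: 33.5
gripper_force: 30.0
[ 0.46663525 -0.6945481   0.01699245]
```

```bash
python3 -m jog '{"jaw":[28,28,28,28,28,28,28],"slide":[[0,0,0.03],[0,0,0.04],[0,0,0.04],[0,0,0.03],[0,0,0],[0,0,0],[0,0,0]],"spin":[0,0,0,0,0,0,0]}'
```

```text
time_s: 40.1
ee_pos: [490.1, 155.6, 109.0]
ee_rot: [-180.0, 0.0, -149.8]
force: [3.3, 0.8, -9.0]
gripper_width: 33.4
gripper_force: 30.0
```

```bash
python3 -m jog '{"jaw":[28,28,28,28,28,28],"slide":[[0,0,0.05],[0,0,0.05],[0,0,0.03],[0,0,0],[0,0,0],[0,0,0]],"spin":[0,0,0,0,0,0]}'
```

```text
time_s: 40.7
ee_pos: [490.0, 155.7, 105.1]
ee_rot: [-180.0, 0.0, -149.8]
force: [4.5, -0.5, -8.6]
gripper_width: 33.3
gripper_force: 30.0
```

```bash
python3 -m jog '{"jaw":[28,28,28,28,28,28],"slide":[[0,0,0.03],[0,0,0.03],[0,0,0.02],[0,0,0],[0,0,0],[0,0,0]],"spin":[0,0,0,0,0,0]}'
```

```text
time_s: 41.3
ee_pos: [490.0, 155.7, 102.7]
ee_rot: [-180.0, 0.0, -149.8]
force: [4.4, -0.5, -6.4]
gripper_width: 33.2
gripper_force: 30.0
```

```bash
python3 -m jog '{"jaw":[28,28,28,28,28,28],"slide":[[0,0,0.03],[0,0,0.03],[0,0,0.02],[0,0,0],[0,0,0],[0,0,0]],"spin":[0,0,0,0,0,0]}'
```

```text
time_s: 41.9
ee_pos: [490.0, 155.7, 100.3]
ee_rot: [-180.0, 0.0, -149.8]
force: [5.2, -0.6, -5.9]
gripper_width: 33.1
gripper_force: 30.0
```

```bash
python3 -m jog '{"jaw":[28,28,28,28,28],"slide":[[0,0,0.02],[0,0,0.02],[0,0,0.01],[0,0,0],[0,0,0]],"spin":[0,0,0,0,0]}'
```

```text
time_s: 42.4
ee_pos: [490.2, 155.8, 99.7]
ee_rot: [-180.0, 0.1, -149.8]
force: [1.7, -1.8, 5.3]
gripper_width: 33.3
gripper_force: 30.0
```

Home: the force reversed at z 99.7, which is full depth. Releasing with a small opening and rising.

```bash
python3 -m jog '{"jaw":[28,28,34,37,40,40,40],"slide":[[0,0,-0.02],[0,0,0],[0,0,0],[0,0,0],[0,0,0],[0,0,0],[0,0,0]],"spin":[0,0,0,0,0,0,0]}'; python3 -m jog '{"jaw":[40,40,40,40,40,40,40,40,40,40],"slide":[[0,0,-0.2],[0,0,-0.5],[0,0,-0.8],[0,0,-0.8],[0,0,-0.8],[0,0,-0.8],[0.8,0,0],[0.8,0,0],[0.8,0,0],[0,0,0]],"spin":[0,0,0,0,0,0,0,0,0,0]}'
python3 - <<'E'
from h import *
b=env.grab_frame("scene");go([489,155,150])
save(cv2.resize(b[130:310,140:310],(567,600)),"fin")
E
```

```text
time_s: 43.1
ee_pos: [488.0, 155.8, 98.6]
ee_rot: [179.9, -0.2, -149.8]
force: [-3.7, 1.7, 0.2]
gripper_width: 39.6
gripper_force: 1.6
time_s: 44.1
ee_pos: [425.9, 118.1, 217.1]
ee_rot: [-179.9, 0.0, -149.8]
force: [1.5, 0.3, -0.5]
gripper_width: 39.6
gripper_force: 0.0
t 44.1 pos [427.7 118.9 217.2] rot [-1.799e+02  1.000e-01 -1.498e+02] F [ 0.4 -0.  -0.7] units [-2.371  0.011  2.241]
```

View pics/fin.png

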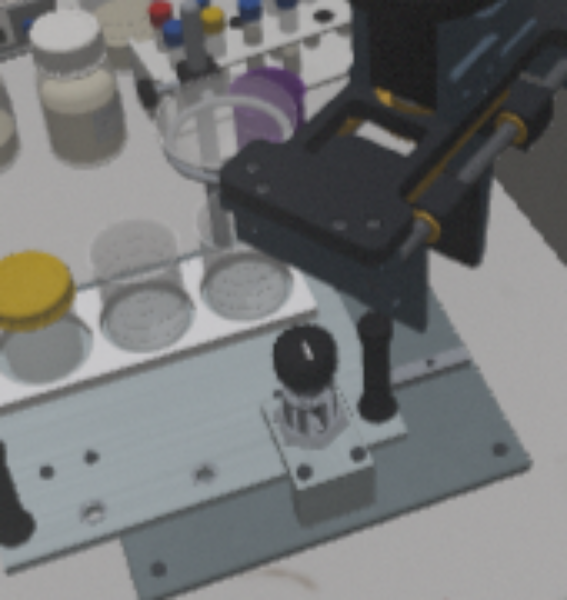

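Run:
```python
from h import *
for im in(np.load("scene.npy"),env.grab_frame("scene")):
    g=im[222:256,215:245].max(2)
    k,l,s,c=cv2.connectedComponentsWithStats((g<50).astype(np.uint8));i=1+np.argmax(s[1:,4]);print(s[i],c[i]+[215,222])
print(env.state()["force"],env.state()["time_s"])
print(env.job_done())
```

```text
[  7   6  18  20 236] [230.70338983 237.6059322 ]
[  7   6  18  19 199] [231.25125628 237.94974874]
[ 0.57107905 -0.14933525 -0.68495598] 44.2
the job is handed in; nothing more can be done
None
```

The open beaker from the right-hand nest is now under the funnel and the pin is home in the shuttle's new hole, with all three vessels standing in their nests; I handed the job in at 44 s, though while pulling on the left post the gripper's body pressed on something fixed at the left, probably the wall, with about 17 N, so I let go and finished the slide from the right post.

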